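# Store two bottles in the free compartments of a flap-topped box

### The job

Put the two small white-capped amber bottles away in the tilted six-compartment box, caps up, one in each free compartment. The sprung flaps hide which compartments already hold a bottle, so feel for the empty ones, then push each bottle through its flaps right down to the floor of the compartment, so that the flaps are free to shut over it. Leave the larger amber bottle, the carton and the white tub where they stand.

Things in the scene. Friction and masses are not known exactly. Their poses are not given: they have to be found in the camera images.
- box: White plastic bottle box, 104 x 172 x 120 mm, open top with sprung grey flaps; fixed on an inclined aluminium stand, leaning 28 degrees towards the robot, so its six compartments are entered along a line 28 degrees from vertical. Origin: centre of its underside. z: out of the mouth, along the compartments; y: along the rows of three; x: from the near, lower row to the far, higher row.
- box_mouth (a point): Centre of the box's top, in the plane of the rims; axes as the box. Compartments: 46 mm (x) by 52 mm (y) inside, walls 4 mm, centred at x = -25 (near row) and +25 mm (far row), y = -56, 0, +56 mm in these axes. Floor pads lie 113 mm below the rims. A bottle on the floor has its top 30 mm below the rims and its centre at z = -71.5 mm.
- near_row (a point): Mouth centre of the middle compartment of the near row, in the plane of the rims; axes as the box. In this row of three, two compartments already hold a bottle of the same kind, which cannot be moved and whose top is 30 mm below the rims; one is empty. Which one differs every time.
- far_row (a point): Mouth centre of the middle compartment of the far row, in the plane of the rims; axes as the box. In this row too, two compartments already hold such a bottle, top 30 mm below the rims, and one is empty; which one differs every time.
- leaf011 (a joint): One flap leaf of the near row's middle compartment; 0 rad shut, 1.45 hanging inwards. Each mouth has two such leaves, 44 x 24.5 x 2 mm, level with the rim, hinged at its two y sides and meeting in the middle. They swing inwards only and spring shut (0.0045 N m shut, 0.026 open: 1 to 4 N in all).
- leaf_tip (a point): Free edge of that leaf. Hanging open, the leaf edges are 26 mm below the rims. Leaves press on the sides of a bottle part-way through, so let go it may hang there, leaning up to 16 degrees towards -x, until pushed on (closed fingertips fit in); they can close over it only once its top is over 26 mm below the rims.
- bottle_a_mid (a point): One of the two small bottles to be stored: amber glass, round, 37 mm across and 83 mm tall, white ribbed screw cap 32 mm across on the top 24 mm, 53 to 93 g. It starts upright on the worktop, beside the box. This point is its centre, 41.5 mm above its underside; z runs up through the cap.
- bottle_b_mid (a point): One of the two small bottles to be stored: amber glass, round, 37 mm across and 83 mm tall, white ribbed screw cap 32 mm across on the top 24 mm, 53 to 93 g. It starts upright on the worktop, beside the box. This point is its centre, 41.5 mm above its underside; z runs up through the cap.
- bottle_a: The first small bottle; origin at the centre of its underside.
- bottle_b: The second small bottle; origin at the centre of its underside.
- big_bottle: A larger amber bottle with a white cap, 46 mm across and 88 mm tall, not to be moved; origin at the centre of its underside. It may stand in the same line as the small ones.
- strip_carton: A small carton, 52 x 62 x 70 mm, not to be moved; origin at the centre of its underside.
- tub: A round white tub, 51 mm across and 85 mm tall, not to be moved; origin at the centre of its underside.
Mind the look-alikes: they are no part of the job. Leave any purple or turquoise look-alike of the bottle_b alone.

How it is judged:
At the end, for the whole second after the job is handed in: Both small bottles stand cap up on the floors of empty compartments of the box, their centres at least 67 mm below the rim plane (4.5 mm tolerance, so that the leaves can close above them), at rest (x of bottle_a_mid in the frame of box_mouth between -0.052 and 0.052 m and y of bottle_a_mid in the frame of box_mouth between -0.084 and 0.084 m and z of bottle_a_mid in the frame of box_mouth between -0.08 and -0.067 m and angle between each of bottle_a_mid, bottle_b_mid's own z axis and vertical below 0.8 rad and linear speed of each of bottle_a, bottle_b below 0.03 m/s and x of bottle_b_mid in the frame of box_mouth between -0.052 and 0.052 m and y of bottle_b_mid in the frame of box_mouth between -0.084 and 0.084 m and z of bottle_b_mid in the frame of box_mouth between -0.08 and -0.067 m); the robot touches nothing.
It fails at once if the larger amber bottle is moved more than 30 mm (distance of big_bottle from where it was at the start of the episode above 0.03 m).
It fails at once if the carton is moved more than 30 mm (distance of strip_carton from where it was at the start of the episode above 0.03 m).
It fails at once if the white tub is moved more than 30 mm (distance of tub from where it was at the start of the episode above 0.03 m).
It also fails if it takes over 72 s, if anything falls off the work surface, if the arm or the gripper's body presses on something with over 40 N, if the wrist force passes 120 N, or if a joint passes its speed limit or range.

### The arm

A 6-joint arm with a two-finger parallel gripper is mounted at the origin on a cart in front of the work surface, level with it; the furniture and walls round the work are solid. World frame = base frame: x ahead of the robot, y to its left, z up, the work surface at z = 0. Lengths are in m, angles in rad, forces in N, time in s.
With the tool pointing down it reaches from about 0.25 to 0.725 m from the base axis. Payload 9.7 kg.
Tool frame: the origin (TCP) lies midway between the tips of the shut fingers; the grasp point (between the pads) lies 19 mm behind it (hold_point_z is the distance from the TCP to the grasp point, in m); z points along the fingers, y is the line along which they close (so a half turn about z gives the same grasp; the last joint's range is limited). The gripper opens to 85 mm and grips with 20 to 120 N. Pads are 22 mm wide; open, the fingers measure 114 mm over their backs; the gripper's body (76 mm by 85 mm) begins 54 mm behind the grasp point. The pads swing forward as they close: fully open they stand 13 mm farther back than shut.
Start: joints at [-1.156, 0.087, 0.176, 1.66, 0, 1.571], TCP at [0.222, -0.503, 0.231] pointing down, gripper open.
Joint ranges: [-3.13, 3.13], [-0.85, 1.81], [-1.15, 1.24], [-2.2, 2.28], [-1.44, 1.52], [-3.14, 3.14]. Speed limits (rad/s): [2.22, 2.22, 2.57, 3.14, 3.14, 3.14].

### API

Orientations are given as a unit quaternion [w, x, y, z].
In Python, from station import * gives the robot as it stands.
- The arm moves only by the shell command python3 -m inch 'ROWS' [OPENING] [FORCE]. ROWS is JSON, a list of rows, each a list of 6 numbers: the shift along the tool's x, y, z normalised to -1 to 1, where 1 is 0.15 m, then the turn, a rotation vector about the tool's x, y, z normalised to -1 to 1, where 1 is pi rad. In form: [[tx, ty, tz, wx, wy, wz], ...]. A call has exactly 8 rows; each row is the pose to reach, as a shift and turn from the pose commanded when the call began, along the tool's axes at that moment, turning the shorter way round; what a row does not reach only later rows make up. A row lasts 1/10 s, in which the tool goes at most 50 mm and 8.59 degrees, less where a joint would pass 70% of its speed; a pose out of reach is approached as far as the arm can. A call with a number of a shift or a turn outside -1 to 1 is refused whole. A call with a gripper value outside its range is refused whole. OPENING is the closure, from -1 (fully open) to 1 (shut), so that 0 is half open, set as the call begins (- or left out, the last holds). The fingers move at their own pace and stop on an object; FORCE is the grip in N (left out, the last holds). Time passes only in rows, so rows that repeat a pose let the fingers close, or fill a call up. It gives the time, the measured TCP pose, the force, the opening and the grip force at its end, in the units of the state.
- state(): the state, without advancing time (a new reading comes with each control period).
- capture(name): name is "scene" or "side" or "wrist"; returns a dict with "frame" (420x560x3 uint8, red, green, blue), "depth" (420x560 float32, m along the optical axis (not along the pixel's ray), 0 where there is no reading), "intrinsics" (3x3 intrinsics, pixels), "k1" (the pictures are not rectified: a ray, as slopes to the right and down, at radius r is drawn at 1 + k1 r^2 times it, then the intrinsics apply), "eye" and "orientation" of the camera in the world. Camera axes: x right, y down, z forward; pixel columns grow to the right and rows downward; lengths in m; the calibration is good to about 2 mm. A picture is of the moment at which its call begins.
- sign_off(): hands the job in; it is judged then, once.
The state is a dict: "time_s": time; "joint_pos": joint angles; "qd": joint speeds; "effort": joint torques, N m; "tcp_pos": TCP position; "ee_rot": TCP orientation; "wrist_force": force on the tool from outside, world axes, zero at the start; "ft_torque": the same for the moment, N m; "gripper_width": finger opening in m; "grip_force": force on a finger pad.
Only numpy, scipy, OpenCV 4.12 (cv2) and the standard library are available. Lean on these libraries where they do the work, as an engineer would, in place of code of your own. Each camera call takes 0.05 s, during which the arm holds its last target. There are 200 camera calls.

## Working session

There is one attempt and no reset: what is moved stays moved. The work goes in short steps, Python scripts to look and compute and a shell command to move; the robot and the scene stay as the last step left them, time stands still between calls to the robot, and variables do not carry over. Pictures are saved under pics/ and viewed, at most 10 in all, crops included, and the job is handed in when it is done.

```bash
ls; mkdir -p pics; cat > h.py <<'E'
from station import *
import numpy as np, cv2
from scipy.spatial.transform import Rotation as R
def rot(q): return R.from_quat([q[1],q[2],q[3],q[0]])
def ray(c,u,v):
    K=np.array(c["intrinsics"]);k=c["k1"]
    d=np.array([(u-K[0,2])/K[0,0],(v-K[1,2])/K[1,1]]);s=d.copy()
    for _ in range(20): s=d/(1+k*(s@s))
    return np.array(c["eye"]),rot(c["orientation"]).apply([s[0],s[1],1.])
def onz(c,u,v,z):
    e,d=ray(c,u,v);return e+d*(z-e[2])/d[2]
def dep(c,u,v):
    e,d=ray(c,u,v);return e+d*c["depth"][int(v),int(u)]
E
python3 - <<'E'
from h import *
a=capture("scene");b=capture("side")
for n,c in(("scene",a),("side",b)):
    cv2.imwrite(f"pics/{n}0.png",c["frame"][...,::-1]); print(n,c["eye"],c["orientation"],c["k1"],c["intrinsics"])
    import pickle;pickle.dump(c,open(n+"0.pkl","wb"))
print(state())
E
```

```text
pics
scene [-0.28149267  0.68233996  1.02737614] [ 0.18323094 -0.38325856  0.82665419 -0.36902866] 0.03733348887378579 [[546.71113428   0.         276.76693357]
 [  0.         546.71113428 207.72634602]
 [  0.           0.           1.        ]]
side [0.33671727 0.96771261 0.89014249] [ 0.0494756  -0.08291785  0.90097901 -0.42298182] -0.04696847301072294 [[384.48227663   0.         278.41859123]
 [  0.         384.48227663 216.50134041]
 [  0.           0.           1.        ]]
{'time_s': 0.1, 'joint_pos': array([-1.15599496e+00,  8.73872852e-02,  1.75210804e-01,  1.65975277e+00,
       -5.06595829e-06,  1.57080373e+00]), 'qd': array([ 8.45912690e-05, -6.48397181e-04,  7.64880116e-04, -9.15902938e-04,
        4.34746610e-04, -5.66352327e-04]), 'effort': array([ 1.81899064e-03, -5.21561408e+01,  4.65651548e+01,  1.60787377e-02,
        1.50823548e-04, -6.65471092e-07]), 'tcp_pos': array([ 0.2215776 , -0.50318701,  0.23066241]), 'ee_rot': array([-5.53798297e-04,  9.78570068e-01,  2.05913336e-01, -1.19124452e-04]), 'wrist_force': array([ 0.97666255,  0.35881863, -0.70446053]), 'ft_torque': array([ 0.02431252, -0.02765004,  0.04498818]), 'grip_force': 0.0, 'gripper_width': 0.08498500571109341}
```

View pics/scene0.png

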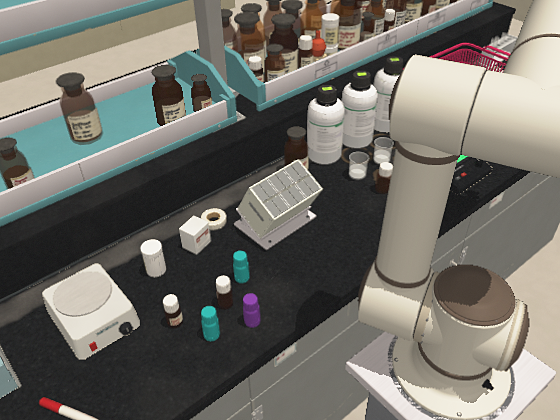

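View pics/side0.png

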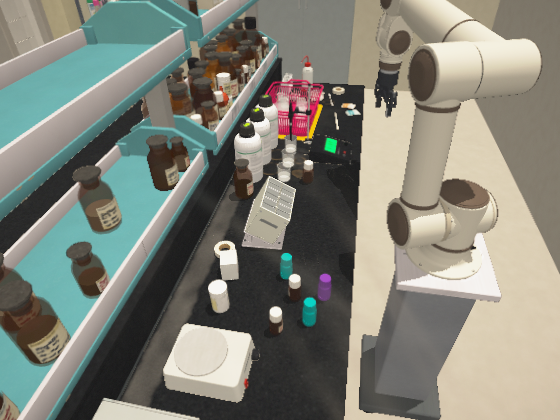

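The scene picture shows three white-capped amber bottles, at (173,310), (223,291) and (386,178). Turquoise look-alikes stand at (210,323) and (240,266), and a purple one at (251,310). The carton is at (196,234), the tub at (153,258) and the box at (280,200). I'll measure the bottles and the box next.

```bash
python3 - <<'E'
from h import *; import pickle
for n,pts in (("scene",[(173,310),(223,291),(386,178),(210,323),(240,266),(251,310)]),("side",[(276,320),(294,290),(308,172)])):
    c=pickle.load(open(n+"0.pkl","rb"));K=c["intrinsics"]
    H,W=c["depth"].shape
    uu,vv=np.meshgrid(np.arange(W),np.arange(H))
    und=cv2.undistortPoints(np.stack([uu,vv],-1).reshape(-1,1,2).astype(float),K,np.array([c["k1"],0,0,0,0.])).reshape(H,W,2)
    P=rot(c["orientation"]).apply((np.dstack([und,np.ones((H,W))])*c["depth"][...,None]).reshape(-1,3)).reshape(H,W,3)+c["eye"]
    np.save(n+"P.npy",P)
    for u,v in pts:
        q=P[v-28:v+28,u-22:u+22].reshape(-1,3); col=c["frame"][v-28:v+28,u-22:u+22].reshape(-1,3)
        m=(q[:,2]>.02)&(np.linalg.norm(q[:,:2]-P[v,u,:2],axis=1)<.045); q=q[m]
        zt=np.percentile(q[:,2],98); t=q[q[:,2]>zt-.006]
        print(n,u,v,"ztop",zt.round(4),"topcentre",t.mean(0).round(4),"ext",np.ptp(t,axis=0).round(3),"body ext",np.ptp(q[(q[:,2]<.055)],axis=0).round(3))
    # box top plane
    if n=="scene":
        r=P[160:225,235:330].reshape(-1,3); uvr=np.stack([uu,vv],-1)[160:225,235:330].reshape(-1,2)
        best=0
        rng=np.random.default_rng(0)
        for _ in range(3000):
            a=r[rng.choice(len(r),3)];nn=np.cross(a[1]-a[0],a[2]-a[0]);l=np.linalg.norm(nn)
            if l<1e-5: continue
            nn=nn/l*np.sign(nn[2]+1e-9)
            if not .84<nn[2]<.92: continue
            i=abs((r-a[0])@nn)<.003
            if i.sum()>best: best=i.sum();bi=i;bn=nn
        q=r[bi];ct=q.mean(0);_,_,V=np.linalg.svd(q-ct);nn=V[2]*np.sign(V[2][2])
        print("plane",best,ct.round(4),nn.round(4),"tilt",np.degrees(np.arccos(nn[2])))
        rect=cv2.minAreaRect(((q-ct)@V[:2].T).astype(np.float32));print(rect)
        bp=cv2.boxPoints(rect); 
        for p in bp: print((ct+p@V[:2]).round(4))
        print("centre",(ct+np.array(rect[0])@V[:2]).round(4))
    if n=="scene":
        cv2.imwrite("pics/crop.png",np.hstack([cv2.resize(c["frame"][v-28:v+28,u-22:u+22,::-1],None,fx=6,fy=6) for u,v in pts[:3]]))
E
```

```text
scene 173 310 ztop 0.0868 topcentre [0.4746 0.3853 0.084 ] ext [0.033 0.03  0.008] body ext [0.026 0.036 0.035]
scene 223 291 ztop 0.0867 topcentre [0.4444 0.2651 0.0838] ext [0.035 0.031 0.008] body ext [0.029 0.036 0.035]
scene 386 178 ztop 0.0913 topcentre [ 0.4878 -0.3307  0.0884] ext [0.037 0.036 0.007] body ext [0.042 0.027 0.035]
scene 210 323 ztop 0.0866 topcentre [0.3924 0.3391 0.0838] ext [0.032 0.031 0.007] body ext [0.032 0.035 0.035]
scene 240 266 ztop 0.0861 topcentre [0.4826 0.1887 0.0836] ext [0.033 0.033 0.008] body ext [0.03  0.033 0.035]
scene 251 310 ztop 0.0864 topcentre [0.3616 0.2497 0.084 ] ext [0.034 0.032 0.01 ] body ext [0.03  0.035 0.035]
plane 1625 [ 0.5429 -0.0079  0.1458] [-0.4708 -0.0331  0.8816] tilt 28.15905337419932
((-0.002170845866203308, -0.0006634779274463654), (0.10516867786645889, 0.17697665095329285), 89.3046875)
[ 0.595  -0.0959  0.1703]
[0.5849 0.0808 0.1715]
[0.4923 0.0758 0.1219]
[ 0.5024 -0.1009  0.1207]
centre [ 0.5437 -0.01    0.1461]
side 276 320 ztop 0.0851 topcentre [0.4737 0.3874 0.0825] ext [0.03  0.033 0.007] body ext [0.034 0.02  0.035]
side 294 290 ztop 0.0849 topcentre [0.4436 0.2671 0.0825] ext [0.032 0.034 0.008] body ext [0.037 0.023 0.035]
side 308 172 ztop 0.0899 topcentre [ 0.4855 -0.3304  0.0875] ext [0.032 0.038 0.007] body ext [0.046 0.029 0.034]
```

View pics/crop.png

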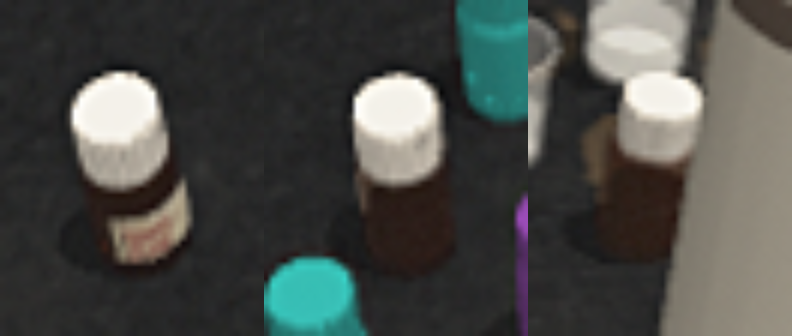

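The crop confirms it. The bottles at (173,310) and (223,291) have tops near 83 mm and bodies about 36 mm across, so they are the small ones. The one at (386,178) is about 46 mm across and 88 mm tall, so it is the big bottle to leave alone. Next I'll get the box from the side view and work out the first move.

```bash
cat >> h.py <<'E'
YAW=np.radians(3.5);M=np.array([.543,-.009,.1445])
def axes(yaw=None):
    y=YAW if yaw is None else yaw
    t=np.radians(28);c,s=np.cos(y),np.sin(y)
    bz=np.array([-np.sin(t)*c,-np.sin(t)*s,np.cos(t)]);by=np.array([-s,c,0]);return np.cross(by,bz),by,bz
def W(x,y,z): a=axes();return M+x*a[0]+y*a[1]+z*a[2]
def inbox(p): return np.array([(np.array(p)-M)@a for a in axes()])
def RB(): a=axes();return R.from_matrix(np.column_stack([a[0],-a[1],-a[2]]))
def DOWN(yaw): # tool down, tool x at world yaw
    c,s=np.cos(yaw),np.sin(yaw);return R.from_matrix(np.array([[c,s,0],[s,-c,0],[0,0,-1.]]))
def go(p,Rt,s=None,p0=None,R0=None):
    s=s or state();p0=s["tcp_pos"] if p0 is None else p0;R0=rot(s["ee_rot"]) if R0 is None else R0
    print("move",(R0.inv().apply(np.array(p)-p0)/.15).round(3),((R0.inv()*Rt).as_rotvec()/np.pi).round(3))
def rep():
    s=state();print("t",s["time_s"],"tcp",s["tcp_pos"].round(4),"box",(inbox(s["tcp_pos"])*1e3).round(1),"F",s["wrist_force"].round(1),"Fbz",(s["wrist_force"]@axes()[2]).round(1),"w",round(s["gripper_width"],4),"g",round(float(s["grip_force"]),1),"roterr",np.degrees((rot(s["ee_rot"]).inv()*RB()).as_rotvec()).round(1))
    return s
def boxfit(P,n=[-.47,-.03,.88]):
    r=P.reshape(-1,3);r=r[np.isfinite(r).all(1)&(np.linalg.norm(r-M,axis=1)<.13)]
    d=(r-M)@axes()[2];h,e=np.histogram(d,np.arange(-.015,.015,.001));k=e[h.argmax()]+.0005
    q=r[abs(d-k)<.004];ct=q.mean(0);V=np.linalg.svd(q-ct,full_matrices=False)[2];q=q[abs((q-ct)@V[2])<.003]
    a=axes();xy=np.column_stack([(q-M)@a[0],(q-M)@a[1]])
    rc=cv2.minAreaRect(xy.astype(np.float32));print(len(q),"off z",(k*1e3).round(1),"normal",V[2].round(3),rc)
E
python3 - <<'E'
from h import *
for n in("scene","side"): boxfit(np.load(n+"P.npy"))
P=np.load("sceneP.npy"); print("tub",P[245,153],"carton",P[222,195])
go([.42,-.03,.27],RB()); go(W(-.025,0,.02),RB(),p0=np.array([.42,-.03,.27]),R0=RB())
E
```

```text
1633 off z 0.5 normal [-0.467 -0.027  0.884] ((0.0012873783707618713, -0.0012108534574508667), (0.17670981585979462, 0.10516876727342606), 89.61609649658203)
931 off z 1.5 normal [-0.47  -0.025  0.882] ((-0.0010216496884822845, -0.00013668835163116455), (0.17720463871955872, 0.10438033938407898), 89.6912841796875)
tub [0.64316991 0.32849073 0.0884387 ] carton [0.6633038  0.19678874 0.07018639]
move [ 2.482 -2.354 -0.26 ] [-0.028  0.154  0.11 ]
move [ 0.171 -0.09   0.994] [0. 0. 0.]
```

```bash
sed -i 's/radians(3.5)/radians(3.2)/' h.py
Z='x'; python3 -m inch '[[0.9,-0.8,-0.26,0,0,0],[0.9,-0.8,-0.26,0,0,0],[0.9,-0.8,-0.26,0,0,0],[0.9,-0.8,-0.26,0,0,0],[0.9,-0.8,-0.26,0,0,0],[0.9,-0.8,-0.26,0,0,0],[0.9,-0.8,-0.26,0,0,0],[0.9,-0.8,-0.26,0,0,0]]' 1 20
python3 -m inch '[[0.9,-0.8,0,0,0,0],[0.9,-0.8,0,0,0,0],[0.9,-0.8,0,0,0,0],[0.9,-0.8,0,0,0,0],[0.9,-0.8,0,0,0,0],[0.9,-0.8,0,0,0,0],[0.9,-0.8,0,0,0,0],[0.9,-0.8,0,0,0,0]]' 1
python3 -c "
from h import *
s=rep();go([.42,-.03,.27],RB(),s);print(s['joint_pos'].round(2))"
```

```text
time_s: 0.9
tcp_pos: [0.2964, -0.3398, 0.2696]
ee_rot: [-0.001, 0.979, 0.205, -0.0]
wrist_force: [-0.5, 0.2, 0.4]
gripper_width: 0.0002
grip_force: 0.0
time_s: 1.7
tcp_pos: [0.3717, -0.176, 0.2701]
ee_rot: [-0.0, 0.979, 0.205, -0.0]
wrist_force: [0.5, -0.4, 0.3]
gripper_width: 0.0
grip_force: 0.0
t 1.7 tcp [ 0.3717 -0.176   0.2701] box [-100.3 -157.2  195.6] F [ 0.5 -0.4  0.3] Fbz 0.0 w 0.0 g 0.0 roterr [-5.  27.7 20. ]
move [ 0.686 -0.762  0.001] [-0.028  0.154  0.111]
[-0.44 -0.22 -0.04  1.75 -0.    2.29]
```

```bash
python3 -m inch '[[0.69,-0.76,0,-0.028,0.154,0.111],[0.69,-0.76,0,-0.028,0.154,0.111],[0.69,-0.76,0,-0.028,0.154,0.111],[0.69,-0.76,0,-0.028,0.154,0.111],[0.69,-0.76,0,-0.028,0.154,0.111],[0.69,-0.76,0,-0.028,0.154,0.111],[0.69,-0.76,0,-0.028,0.154,0.111],[0.69,-0.76,0,-0.028,0.154,0.111]]'
python3 - <<'E'
from h import *
s=rep();go(W(-.025,0,.012),RB(),s)
c=capture("wrist");cv2.imwrite("pics/w1.png",c["frame"][...,::-1])
K=c["intrinsics"];H,Wd=c["depth"].shape;uu,vv=np.meshgrid(np.arange(Wd),np.arange(H))
und=cv2.undistortPoints(np.stack([uu,vv],-1).reshape(-1,1,2).astype(float),K,np.array([c["k1"],0,0,0,0.])).reshape(H,Wd,2)
P=rot(c["orientation"]).apply((np.dstack([und,np.ones((H,Wd))])*c["depth"][...,None]).reshape(-1,3))+c["eye"]
boxfit(P)
E
```

```text
time_s: 2.5
tcp_pos: [0.4215, -0.03, 0.2702]
ee_rot: [-0.006, 0.97, 0.028, 0.241]
wrist_force: [-0.0, 0.6, 0.3]
gripper_width: -0.0002
grip_force: 0.0
t 2.5 tcp [ 0.4215 -0.03    0.2702] box [-49.1 -14.2 168.5] F [-0.   0.6  0.3] Fbz 0.2 w -0.0002 g 0.0 roterr [0.  0.1 0.1]
move [ 0.163 -0.095  1.043] [0.    0.001 0.001]
18711 off z -0.5 normal [-0.471 -0.024  0.882] ((0.00031658634543418884, -0.0033478662371635437), (0.1728365123271942, 0.10443151742219925), 89.81273651123047)
```

View pics/w1.png

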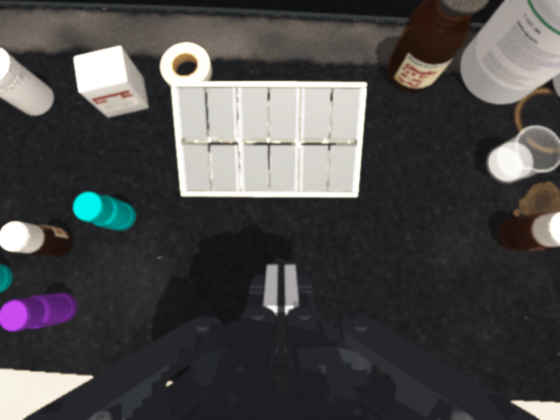

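The wrist view shows the box mouth at (180–365, 85–195) with all six pairs of flaps shut, so nothing inside can be seen. I'll feel the near row's middle compartment first.

```bash
sed -i 's/.543,-.009,.1445/.543,-.0105,.1445/' h.py
python3 -m inch '[[0.16,-0.085,0.4,0,0,0],[0.16,-0.085,0.8,0,0,0],[0.16,-0.085,1,0,0,0],[0.16,-0.085,1,0,0,0],[0.16,-0.085,1,0,0,0],[0.16,-0.085,1,0,0,0],[0.16,-0.085,1,0,0,0],[0.16,-0.085,1,0,0,0]]'
python3 -c "
from h import *
rep()"
python3 -m inch '[[0,0,0.13,0,0,0],[0,0,0.22,0,0,0],[0,0,0.26,0,0,0],[0,0,0.29,0,0,0],[0,0,0.31,0,0,0],[0,0,0.325,0,0,0],[0,0,0.335,0,0,0],[0,0,0.34,0,0,0]]'
python3 -c "
from h import *
rep()"
```

```text
time_s: 3.35
tcp_pos: [0.512, -0.0111, 0.1512]
ee_rot: [-0.006, 0.969, 0.028, 0.243]
wrist_force: [-0.2, 0.1, -0.0]
gripper_width: -0.0002
grip_force: 0.0
t 3.35 tcp [ 0.512  -0.0111  0.1512] box [-24.2   1.1  20.5] F [-0.2  0.1 -0. ] Fbz 0.0 w -0.0002 g 0.0 roterr [-0.  -0.2  0.2]
time_s: 4.15
tcp_pos: [0.5356, -0.0095, 0.1043]
ee_rot: [-0.007, 0.97, 0.029, 0.242]
wrist_force: [-0.5, -0.2, 0.9]
gripper_width: -0.0002
grip_force: 0.8
t 4.15 tcp [ 0.5356 -0.0095  0.1043] box [-25.3   1.4 -32. ] F [-0.5 -0.2  0.9] Fbz 1.1 w -0.0002 g 0.8 roterr [-0.  -0.   0.2]
```

```bash

python3 -m inch '[[0,0,0.01,0,0,0],[0,0,0.02,0,0,0],[0,0,0.03,0,0,0],[0,0,0.04,0,0,0],[0,0,0.05,0,0,0],[0,0,0.05,0,0,0],[0,0,0.05,0,0,0],[0,0,0.05,0,0,0]]'
python3 -c "
from h import *
rep()"
```

```text
time_s: 4.95
tcp_pos: [0.539, -0.0092, 0.0973]
ee_rot: [-0.007, 0.97, 0.029, 0.242]
wrist_force: [2.7, 0.7, -2.0]
gripper_width: -0.0005
grip_force: 1.5
t 4.95 tcp [ 0.539  -0.0092  0.0973] box [-25.6   1.5 -39.8] F [ 2.7  0.7 -2. ] Fbz -3.0 w -0.0005 g 1.5 roterr [-0.  -0.   0.2]
```

Near-middle has no bottle at 40 mm, so it is empty. I'll feel the far row next, starting with the middle.

```bash

python3 -m inch '[[0,0,-0.2,0,0,0],[0,0,-0.36,0,0,0],[0.15,0,-0.36,0,0,0],[0.333,-0.01,-0.36,0,0,0],[0.333,-0.01,-0.36,0,0,0],[0.333,-0.01,-0.3,0,0,0],[0.333,-0.01,-0.15,0,0,0],[0.333,-0.01,-0.15,0,0,0]]'
python3 -m inch '[[0,0,0.03,0,0,0],[0,0,0.06,0,0,0],[0,0,0.075,0,0,0],[0,0,0.09,0,0,0],[0,0,0.1,0,0,0],[0,0,0.11,0,0,0],[0,0,0.12,0,0,0],[0,0,0.12,0,0,0]]'
python3 -c "
from h import *
rep()"
```

```text
time_s: 5.75
tcp_pos: [0.5709, -0.0058, 0.1367]
ee_rot: [-0.007, 0.97, 0.028, 0.24]
wrist_force: [-0.6, -0.5, -0.1]
gripper_width: 0.0003
grip_force: 0.9
time_s: 6.55
tcp_pos: [0.5785, -0.0055, 0.1303]
ee_rot: [-0.007, 0.97, 0.028, 0.242]
wrist_force: [-68.4, -1.5, 54.6]
gripper_width: -0.0004
grip_force: 40.9
t 6.55 tcp [ 0.5785 -0.0055  0.1303] box [ 24.8   3.  -29.3] F [-68.4  -1.5  54.6] Fbz 80.3 w -0.0004 g 40.9 roterr [-0.  -0.   0.2]
```

Far-middle is occupied, with firm contact at −29 mm. Next I'll feel far +y, going less deep.

```bash

python3 -m inch '[[0,0,-0.2,0,0,0],[0,0,-0.34,0,0,0],[0,-0.15,-0.34,0,0,0],[0,-0.355,-0.34,0,0,0],[0,-0.355,-0.34,0,0,0],[0,-0.355,-0.3,0,0,0],[0,-0.355,-0.15,0,0,0],[0,-0.355,-0.13,0,0,0]]'
python3 -c "
from h import *
rep()"
python3 -m inch '[[0,0,0.03,0,0,0],[0,0,0.06,0,0,0],[0,0,0.08,0,0,0],[0,0,0.09,0,0,0],[0,0,0.1,0,0,0],[0,0,0.11,0,0,0],[0,0,0.11,0,0,0],[0,0,0.11,0,0,0]]'
python3 -c "
from h import *
rep()"
```

```text
time_s: 7.35
tcp_pos: [0.5689, 0.0392, 0.1396]
ee_rot: [-0.008, 0.97, 0.034, 0.241]
wrist_force: [-1.9, 0.3, 1.6]
gripper_width: 0.0
grip_force: 1.0
t 7.35 tcp [0.5689 0.0392 0.1396] box [ 23.   48.2 -17.7] F [-1.9  0.3  1.6] Fbz 2.3 w 0.0 g 1.0 roterr [-0.3  0.1  0.7]
time_s: 8.15
tcp_pos: [0.5769, 0.0403, 0.1275]
ee_rot: [-0.008, 0.97, 0.034, 0.242]
wrist_force: [1.3, 0.1, 0.8]
gripper_width: 0.0001
grip_force: 1.1
t 8.15 tcp [0.5769 0.0403 0.1275] box [ 24.4  48.8 -32.2] F [1.3 0.1 0.8] Fbz 0.1 w 0.0001 g 1.1 roterr [-0.4 -0.   0.8]
```

```bash

python3 -m inch '[[0,-0.02,0.01,0,0,0],[0,-0.04,0.02,0,0,0],[0,-0.04,0.03,0,0,0],[0,-0.04,0.04,0,0,0],[0,-0.04,0.05,0,0,0],[0,-0.04,0.05,0,0,0],[0,-0.04,0.05,0,0,0],[0,-0.04,0.05,0,0,0]]'
python3 -c "
from h import *
s=rep();print(s['joint_pos'].round(3))
p=W(.025,.054,.12)
go(p,RB(),s); Z=DOWN(np.radians(3));q=np.array([.45,.2,.25]);go(q,Z,s,p0=p,R0=RB());go([.4755,.387,.17],Z,p0=q,R0=Z)"
```

```text
time_s: 8.95
tcp_pos: [0.5801, 0.0434, 0.1207]
ee_rot: [-0.009, 0.97, 0.037, 0.242]
wrist_force: [1.1, 0.2, -1.6]
gripper_width: 0.0003
grip_force: 1.4
t 8.95 tcp [0.5801 0.0434 0.1207] box [ 24.2  51.8 -39.8] F [ 1.1  0.2 -1.6] Fbz -2.0 w 0.0003 g 1.4 roterr [-0.5 -0.   1. ]
[ 0.075 -0.332 -0.512  0.902 -0.     3.141]
move [ 0.006 -0.024 -1.065] [-0.003 -0.     0.006]
move [-0.314 -1.076 -0.075] [-0.    -0.156  0.001]
move [ 0.235 -1.236  0.533] [0. 0. 0.]
```

Far +y is empty too, with nothing at 40 mm. Joint 6 is at its limit, so I'll use the half-turned grasp from here: tool x = −box x, tool y = +box y.

```bash
sed -i 's/column_stack(\[a\[0\],-a\[1\],-a\[2\]\])/column_stack([-a[0],a[1],-a[2]])/' h.py
python3 -m inch '[[0,0,-0.3,0,0,0],[0,0,-0.6,0,0,0],[0,0,-0.9,0,0,0],[0,0,-0.9,0,0,-0.05],[0,-0.2,-1,0,0,-0.1],[0,-0.4,-1,0,0,-0.15],[0,-0.6,-1,0,0,-0.2],[0,-0.8,-1,0,0,-0.25]]' -0.4 20
python3 -c "
from h import *
s=rep();Z=DOWN(np.radians(183.2));go([.444,.2,.22],Z,s)"
```

```text
time_s: 9.75
tcp_pos: [0.5005, 0.1589, 0.2537]
ee_rot: [0.081, 0.887, 0.392, 0.229]
wrist_force: [-0.2, -0.0, -0.2]
gripper_width: 0.0596
grip_force: 0.0
t 9.75 tcp [0.5005 0.1589 0.2537] box [ 22.2 171.5 111.9] F [-0.2 -0.  -0.2] Fbz -0.1 w 0.0596 g 0.0 roterr [   0.3   -0.5 -135.7]
move [-0.098 -0.507  0.031] [ 0.185  0.072 -0.734]
```

```bash

python3 -m inch '[[-0.1,-0.5,0.03,0.185,0.072,-0.734],[-0.1,-0.5,0.03,0.185,0.072,-0.734],[-0.1,-0.5,0.03,0.185,0.072,-0.734],[-0.1,-0.5,0.03,0.185,0.072,-0.734],[-0.1,-0.5,0.03,0.185,0.072,-0.734],[-0.1,-0.5,0.03,0.185,0.072,-0.734],[-0.1,-0.5,0.03,0.185,0.072,-0.734],[-0.1,-0.5,0.03,0.185,0.072,-0.734]]'
python3 -c "
from h import *
s=rep();Z=DOWN(np.radians(183.2));go([.444,.266,.14],Z,s);print(s['joint_pos'].round(2))"
```

```text
time_s: 10.55
tcp_pos: [0.4449, 0.1982, 0.2202]
ee_rot: [0.048, 0.518, 0.843, 0.138]
wrist_force: [0.2, 0.5, 0.3]
gripper_width: 0.0595
grip_force: 0.0
t 10.55 tcp [0.4449 0.1982 0.2202] box [-40.7 213.9 107.4] F [0.2 0.5 0.3] Fbz 0.1 w 0.0595 g 0.0 roterr [  0.2 -18.3 -68.2]
move [0.37  0.036 0.594] [ 0.093  0.035 -0.366]
[ 0.37 -0.35 -0.27  1.37  0.09  1.48]
```

```bash

python3 -m inch '[[0.1,0.01,0.15,0.093,0.035,-0.366],[0.2,0.02,0.3,0.093,0.035,-0.366],[0.37,0.036,0.5,0.093,0.035,-0.366],[0.37,0.036,0.55,0.093,0.035,-0.366],[0.37,0.036,0.55,0.093,0.035,-0.366],[0.37,0.036,0.55,0.093,0.035,-0.366],[0.37,0.036,0.55,0.093,0.035,-0.366],[0.37,0.036,0.55,0.093,0.035,-0.366]]'
python3 - <<'E'
from h import *
s=rep();Z=DOWN(np.radians(183.2));go([.444,.266,.063],Z,s);print(s['joint_pos'].round(2))
c=capture("wrist");cv2.imwrite("pics/w2.png",c["frame"][...,::-1])
f=c["frame"].astype(int);m=((f.min(2)>150)&(np.ptp(f,axis=2)<40)).astype(np.uint8)
n,l,st,ce=cv2.connectedComponentsWithStats(m)
for i in range(1,n):
    if 200<st[i,4]<30000:
        q=np.argwhere(l==i);P=np.array([dep(c,u,v) for v,u in q]);
        ok=(P[:,2]>.055)&(P[:,2]<.1)
        if ok.sum()<150: continue
        P=P[ok];t=P[P[:,2]>np.percentile(P[:,2],97)-.004];print(st[i],"top",t.mean(0).round(4),"mid",((t.max(0)+t.min(0))/2).round(4),np.ptp(t,axis=0).round(3))
E
```

```text
time_s: 11.35
tcp_pos: [0.443, 0.2651, 0.146]
ee_rot: [-0.001, -0.029, 1.0, -0.001]
wrist_force: [0.8, -0.1, -0.4]
gripper_width: 0.06
grip_force: 0.0
t 11.35 tcp [0.443  0.2651 0.146 ] box [-73.8 280.7  41. ] F [ 0.8 -0.1 -0.4] Fbz -0.7 w 0.06 g 0.0 roterr [ -0.1 -28.1   0.1]
move [-0.008  0.007  0.554] [-0.001 -0.     0.   ]
[ 0.54 -0.01 -0.09  1.49 -0.    0.48]
[ 255  203   47   54 2020] top [0.445  0.2631 0.0816] mid [0.4455 0.2629 0.0814] [0.032 0.031 0.005]
[  409   247   151   173 10300] top [0.4748 0.3821 0.0815] mid [0.4755 0.3827 0.081 ] [0.032 0.032 0.005]
[   0  266  100   86 4832] top [0.5166 0.0727 0.0889] mid [0.5163 0.0726 0.0892] [0.006 0.002 0.006]
```

View pics/w2.png

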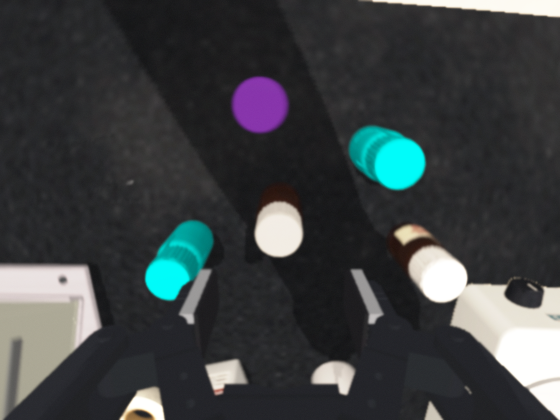

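The wrist view shows bottle B's cap at (278,228) between the open fingers. Turquoise bottles are at (180,265) and (395,160), purple at (260,105), and A is at (435,272). All have clearance, so I'll grasp B.

```bash

python3 -m inch '[[-0.01,0.002,0.2,0,0,0],[-0.01,0.002,0.4,0,0,0],[-0.01,0.002,0.5,0,0,0],[-0.01,0.002,0.57,0,0,0],[-0.01,0.002,0.57,0,0,0],[-0.01,0.002,0.57,0,0,0],[-0.01,0.002,0.57,0,0,0],[-0.01,0.002,0.57,0,0,0]]'
python3 -m inch '[[0,0,0,0,0,0],[0,0,0,0,0,0],[0,0,0,0,0,0],[0,0,0,0,0,0],[0,0,0,0,0,0],[0,0,0,0,0,0],[0,0,-0.3,0,0,0],[0,0,-0.6,0,0,0]]' 1 35
python3 -c "
from h import *
s=rep();go([.46,.12,.30],RB(),s);go(W(-.025,0,.125),RB(),p0=np.array([.46,.12,.30]),R0=RB());print(W(-.025,0,.125))"
```

```text
time_s: 12.2
tcp_pos: [0.4448, 0.2658, 0.0617]
ee_rot: [0.0, -0.026, 1.0, 0.0]
wrist_force: [0.1, -0.6, -0.5]
gripper_width: 0.0602
grip_force: 0.0
time_s: 13.0
tcp_pos: [0.4432, 0.265, 0.1502]
ee_rot: [-0.002, -0.026, 1.0, -0.001]
wrist_force: [-0.0, 1.0, -0.1]
gripper_width: 0.0306
grip_force: 35.2
t 13.0 tcp [0.4432 0.265  0.1502] box [-71.7 280.6  44.6] F [-0.   1.  -0.1] Fbz -0.1 w 0.0306 g 35.2 roterr [ -0.2 -28.2  -0.2]
move [-0.058 -0.973 -0.997] [-0.001 -0.157 -0.001]
move [ 0.208 -0.9    0.319] [0. 0. 0.]
[ 0.46236829 -0.01500801  0.24313166]
```

```bash

python3 -m inch '[[-0.058,-0.1,-0.33,0,0,0],[-0.058,-0.3,-0.66,0,0,0],[-0.058,-0.6,-1,0,-0.157,0],[-0.058,-0.97,-1,0,-0.157,0],[-0.058,-0.97,-1,0,-0.157,0],[-0.058,-0.97,-1,0,-0.157,0],[-0.058,-0.97,-1,0,-0.157,0],[-0.058,-0.97,-1,0,-0.157,0]]'
python3 -m inch '[[0.21,-0.3,0.1,0,0,0],[0.21,-0.6,0.2,0,0,0],[0.21,-0.9,0.32,0,0,0],[0.21,-0.9,0.32,0,0,0],[0.21,-0.9,0.32,0,0,0],[0.21,-0.9,0.32,0,0,0],[0.21,-0.9,0.32,0,0,0],[0.21,-0.9,0.32,0,0,0]]'
python3 -c "
from h import *
s=rep();go(W(-.025,0,.07),RB(),s);print(s['joint_pos'].round(2))
c=capture('wrist');cv2.imwrite('pics/w3.png',c['frame'][...,::-1])"
```

```text
time_s: 13.8
tcp_pos: [0.4601, 0.1208, 0.3005]
ee_rot: [0.243, -0.025, 0.97, 0.006]
wrist_force: [0.1, 0.0, -1.2]
gripper_width: 0.031
grip_force: 35.2
time_s: 14.6
tcp_pos: [0.4627, -0.0128, 0.2439]
ee_rot: [0.244, -0.026, 0.969, 0.007]
wrist_force: [-0.5, -0.2, -0.3]
gripper_width: 0.0304
grip_force: 35.3
t 14.6 tcp [ 0.4627 -0.0128  0.2439] box [-24.2   2.1 125.4] F [-0.5 -0.2 -0.3] Fbz -0.0 w 0.0304 g 35.3 roterr [-0.   0.2 -0.1]
move [ 0.007 -0.014  0.369] [-0.     0.001 -0.   ]
[-0.06 -0.62 -0.46  1.25  0.05 -0.1 ]
```

View pics/w3.png

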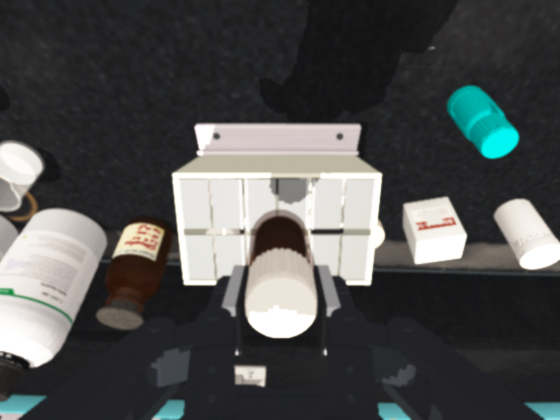

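The wrist view shows the bottle held in line with the middle column (245–312, 175–285), with its bottom pointing at the near row. I'll push it in until the fingertips are just above the rims.

```bash

python3 -m inch '[[0,-0.012,0.2,0,0,0],[0,-0.012,0.35,0,0,0],[0,-0.012,0.42,0,0,0],[0,-0.012,0.49,0,0,0],[0,-0.012,0.55,0,0,0],[0,-0.012,0.6,0,0,0],[0,-0.012,0.64,0,0,0],[0,-0.012,0.64,0,0,0]]'
python3 -c "
from h import *
rep()"
python3 -m inch '[[0,0,0.03,0,0,0],[0,0,0.06,0,0,0],[0,0,0.09,0,0,0],[0,0,0.12,0,0,0],[0,0,0.15,0,0,0],[0,0,0.16,0,0,0],[0,0,0.16,0,0,0],[0,0,0.16,0,0,0]]'
python3 -c "
from h import *
rep()"
```

```text
time_s: 15.45
tcp_pos: [0.508, -0.0139, 0.1581]
ee_rot: [0.243, -0.025, 0.97, 0.006]
wrist_force: [0.0, 0.4, -1.7]
gripper_width: 0.0305
grip_force: 35.2
t 15.45 tcp [ 0.508  -0.0139  0.1581] box [-24.7  -1.4  28.5] F [ 0.   0.4 -1.7] Fbz -1.5 w 0.0305 g 35.2 roterr [-0.1  0.2 -0.2]
time_s: 16.25
tcp_pos: [0.5191, -0.0133, 0.1374]
ee_rot: [0.243, -0.025, 0.97, 0.006]
wrist_force: [1.0, -0.3, -2.1]
gripper_width: 0.0307
grip_force: 35.2
t 16.25 tcp [ 0.5191 -0.0133  0.1374] box [-24.5  -1.5   5. ] F [ 1.  -0.3 -2.1] Fbz -2.3 w 0.0307 g 35.2 roterr [-0.1  0.2 -0.2]
```

```bash

python3 -m inch '[[0,0,0,0,0,0],[0,0,0,0,0,0],[0,0,0,0,0,0],[0,0,0,0,0,0],[0,0,-0.15,0,0,0],[0,0,-0.35,0,0,0],[0,0,-0.5,0,0,0],[0,0,-0.5,0,0,0]]' -0.3
cat > cap.py <<'E'
from h import *
s=rep()
c=capture("wrist");K=c["intrinsics"];H,Wd=c["depth"].shape;uu,vv=np.meshgrid(np.arange(Wd),np.arange(H))
und=cv2.undistortPoints(np.stack([uu,vv],-1).reshape(-1,1,2).astype(float),K,np.array([c["k1"],0,0,0,0.])).reshape(H,Wd,2)
P=rot(c["orientation"]).apply((np.dstack([und,np.ones((H,Wd))])*c["depth"][...,None]).reshape(-1,3))+c["eye"]
a=axes();B=np.column_stack([(P-M)@v for v in a]);g=(c["depth"].ravel()>0)
q=B[g&(abs(B[:,0])<.075)&(abs(B[:,1])<.09)&(B[:,2]>.006)&(B[:,2]<s_max if (s_max:=inbox(s["tcp_pos"])[2]-.006) else 0)]
print("above rim pts",len(q))
if len(q)>50:
    t=q[q[:,2]>np.percentile(q[:,2],97)-.006];print("top z",(np.percentile(q[:,2],97)*1e3).round(1),"centre",(t.mean(0)*1e3).round(1),(np.ptp(t,axis=0)*1e3).round(0))
cv2.imwrite("pics/cap%d.png"%int(s["time_s"]*10),c["frame"][...,::-1])
E
python3 cap.py
```

```text
time_s: 17.05
tcp_pos: [0.4844, -0.0152, 0.2077]
ee_rot: [0.246, -0.025, 0.969, 0.006]
wrist_force: [0.8, -0.3, 0.5]
gripper_width: 0.0556
grip_force: 0.0
t 17.05 tcp [ 0.4844 -0.0152  0.2077] box [-22.3  -1.5  83.4] F [ 0.8 -0.3  0.5] Fbz 0.1 w 0.0556 g 0.0 roterr [-0.2  0.5 -0.2]
above rim pts 1950
top z 26.2 centre [-34.1  -1.   23.6] [32. 32.  7.]
```

The bottle hangs with its top 26 mm above the rims, leaning towards −x as described. I'll push it down with closed fingertips.

```bash

python3 -m inch '[[0.055,0.01,0,0,0,0],[0.055,0.01,0,0,0,0],[0.055,0.01,0,0,0,0],[0.055,0.01,0.15,0,0,0],[0.055,0.01,0.3,0,0,0],[0.055,0.01,0.32,0,0,0],[0.055,0.01,0.33,0,0,0],[0.055,0.01,0.33,0,0,0]]' 1 20
python3 -m inch '[[0,0,0.04,0,0,0],[-0.005,0,0.09,0,0,0],[-0.01,0,0.14,0,0,0],[-0.015,0,0.19,0,0,0],[-0.02,0,0.24,0,0,0],[-0.02,0,0.29,0,0,0],[-0.02,0,0.32,0,0,0],[-0.02,0,0.34,0,0,0]]'
python3 -c "
from h import *
rep()"
```

```text
time_s: 17.9
tcp_pos: [0.5, -0.0128, 0.1569]
ee_rot: [0.244, -0.025, 0.969, 0.006]
wrist_force: [-0.1, -0.4, -1.7]
gripper_width: -0.0003
grip_force: 0.0
time_s: 18.7
tcp_pos: [0.5266, -0.0114, 0.112]
ee_rot: [0.243, -0.025, 0.97, 0.006]
wrist_force: [0.1, -0.1, 0.2]
gripper_width: 0.0
grip_force: 0.0
t 18.7 tcp [ 0.5266 -0.0114  0.112 ] box [-29.8  -0.  -21. ] F [ 0.1 -0.1  0.2] Fbz 0.2 w 0.0 g 0.0 roterr [-0.1  0.2 -0.2]
```

```bash

python3 -m inch '[[-0.01,0,0.02,0,0,0],[-0.02,0,0.03,0,0,0],[-0.02,0,0.04,0,0,0],[-0.02,0,0.045,0,0,0],[-0.02,0,0.05,0,0,0],[-0.02,0,0.055,0,0,0],[-0.02,0,0.06,0,0,0],[-0.02,0,0.06,0,0,0]]'
python3 -c "
from h import *
rep()"
```

```text
time_s: 19.5
tcp_pos: [0.5346, -0.0116, 0.1088]
ee_rot: [0.246, -0.025, 0.969, 0.006]
wrist_force: [-5.4, -3.4, 12.8]
gripper_width: 0.0001
grip_force: 7.4
t 19.5 tcp [ 0.5346 -0.0116  0.1088] box [-24.2  -0.6 -27.6] F [-5.4 -3.4 12.8] Fbz 13.9 w 0.0001 g 7.4 roterr [-0.2  0.5 -0.2]
```

```bash

python3 -m inch '[[0,0,0.01,0,0,0],[0,0,0.015,0,0,0],[0,0,0.02,0,0,0],[0,0,0.02,0,0,0],[0,0,0.02,0,0,0],[0,0,0.02,0,0,0],[0,0,0.02,0,0,0],[0,0,0.02,0,0,0]]'
python3 -c "
from h import *
rep()"
```

```text
time_s: 20.3
tcp_pos: [0.5375, -0.0122, 0.1096]
ee_rot: [0.248, -0.024, 0.968, 0.005]
wrist_force: [-14.3, -6.1, 27.8]
gripper_width: -0.0001
grip_force: 16.4
t 20.3 tcp [ 0.5375 -0.0122  0.1096] box [-21.3  -1.4 -28.2] F [-14.3  -6.1  27.8] Fbz 31.5 w -0.0001 g 16.4 roterr [-0.3  0.7 -0.2]
```

Firm stop near floor depth. I'll retreat, open the fingers for the next grasp, and check that the flaps have shut.

```bash

python3 -m inch '[[0,0,-0.15,0,0,0],[0,0,-0.4,0,0,0],[0,0,-0.7,0,0,0],[0,0,-1,0,0,0],[0,0,-1,0,0,0],[0,0,-1,0,0,0],[0,0,-1,0,0,0],[0,0,-1,0,0,0]]' 1
python3 cap.py; ls pics; python3 -c "
from h import *
s=state();Z=DOWN(np.radians(183.2));q=np.array([.46,.13,.27]);go(q,Z,s);go([.4755,.3845,.15],Z,s,p0=q,R0=Z)"
```

```text
time_s: 21.1
tcp_pos: [0.4639, -0.0146, 0.234]
ee_rot: [0.242, -0.025, 0.97, 0.006]
wrist_force: [0.9, -0.3, 0.0]
gripper_width: 0.0002
grip_force: 0.0
t 21.1 tcp [ 0.4639 -0.0146  0.234 ] box [-27.9   0.4 116.2] F [ 0.9 -0.3  0. ] Fbz -0.4 w 0.0002 g 0.0 roterr [-0.1  0.1 -0.2]
above rim pts 0
cap170.png
cap211.png
crop.png
scene0.png
side0.png
w1.png
w2.png
w3.png
move [-0.133  0.964 -0.2  ] [-0.     0.156 -0.001]
move [-0.198  1.688  0.8  ] [0. 0. 0.]
```

View pics/cap211.png

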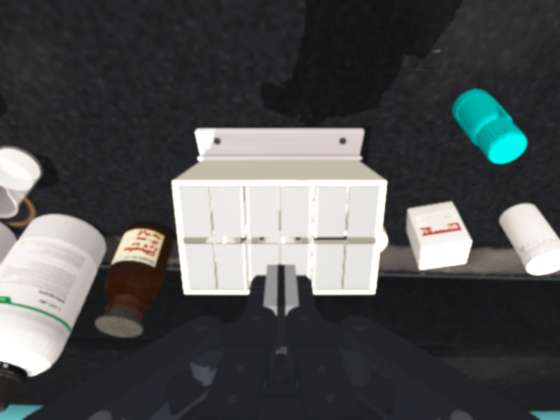

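```bash

python3 -m inch '[[-0.13,0.96,-0.2,0,0.156,0],[-0.13,0.96,-0.2,0,0.156,0],[-0.13,0.96,-0.2,0,0.156,0],[-0.13,0.96,-0.2,0,0.156,0],[-0.13,0.96,-0.2,0,0.156,0],[-0.13,0.96,-0.2,0,0.156,0],[-0.13,0.96,-0.2,0,0.156,0],[-0.13,0.96,-0.2,0,0.156,0]]' -0.4
python3 -m inch '[[-0.1,0.3,0,0,0,0],[-0.1,0.6,0,0,0,0],[-0.1,0.9,0,0,0,0],[-0.1,0.9,0,0,0,0],[-0.1,0.9,0,0,0,0],[-0.1,0.9,0,0,0,0],[-0.1,0.9,0,0,0,0],[-0.1,0.9,0,0,0,0]]'
python3 -c "
from h import *
s=rep();Z=DOWN(np.radians(183.2));go([.4755,.3845,.135],Z,s);print(s['joint_pos'].round(2))"
```

```text
time_s: 21.95
tcp_pos: [0.4592, 0.1286, 0.272]
ee_rot: [0.002, -0.025, 1.0, 0.0]
wrist_force: [0.5, 0.3, -0.5]
gripper_width: 0.0599
grip_force: 0.0
time_s: 22.75
tcp_pos: [0.4679, 0.2638, 0.2719]
ee_rot: [0.002, -0.025, 1.0, 0.0]
wrist_force: [-0.3, 0.0, 0.6]
gripper_width: 0.0598
grip_force: 0.0
t 22.75 tcp [0.4679 0.2638 0.2719] box [  7.1 278.1 140.5] F [-0.3  0.   0.6] Fbz 0.7 w 0.0598 g 0.0 roterr [ -0.1 -27.8  -0.3]
move [-0.088  0.801  0.913] [ 0.     0.001 -0.002]
[ 0.51  0.07  0.24  1.74 -0.    0.46]
```

The near-middle flaps (248–312, 185–240) are shut and flush again, so bottle B is on the floor. Now bottle A.

```bash

python3 -m inch '[[-0.09,0.3,0.1,0,0,0],[-0.09,0.6,0.3,0,0,0],[-0.09,0.8,0.6,0,0,0],[-0.09,0.8,0.85,0,0,0],[-0.09,0.8,0.85,0,0,0],[-0.09,0.8,0.85,0,0,0],[-0.09,0.8,0.85,0,0,0],[-0.09,0.8,0.85,0,0,0]]'
python3 - <<'E'
from h import *
s=rep();Z=DOWN(np.radians(183.2));go([.4753,.3848,.061],Z,s)
c=capture("wrist");f=c["frame"].astype(int);m=((f.min(2)>150)&(np.ptp(f,axis=2)<40)).astype(np.uint8)
D=np.array([[dep(c,u,v) if m[v,u] else [0,0,0] for u in range(0,560,2)] for v in range(0,420,2)]).reshape(-1,3)
q=D[(np.linalg.norm(D[:,:2]-[.475,.384],axis=1)<.03)&(D[:,2]>.075)&(D[:,2]<.095)];print(len(q),q.mean(0).round(4),((q.max(0)+q.min(0))/2).round(4),np.ptp(q,axis=0).round(3))
E
```

```text
time_s: 23.55
tcp_pos: [0.4767, 0.3855, 0.1473]
ee_rot: [0.003, -0.025, 1.0, 0.001]
wrist_force: [-0.6, 1.0, 0.8]
gripper_width: 0.0597
grip_force: 0.0
t 23.55 tcp [0.4767 0.3855 0.1473] box [-37.7 399.1  23.1] F [-0.6  1.   0.8] Fbz 0.9 w 0.0597 g 0.0 roterr [  0.1 -27.6  -0.3]
move [ 0.013 -0.005  0.575] [ 0.001  0.002 -0.002]
429 [0.4744 0.3833 0.0814] [0.4751 0.3835 0.0796] [0.031 0.03  0.008]
```

```bash

python3 -m inch '[[0.015,-0.005,0.2,0,0.002,0],[0.015,-0.005,0.4,0,0.002,0],[0.015,-0.005,0.5,0,0.002,0],[0.015,-0.005,0.575,0,0.002,0],[0.015,-0.005,0.575,0,0.002,0],[0.015,-0.005,0.575,0,0.002,0],[0.015,-0.005,0.575,0,0.002,0],[0.015,-0.005,0.575,0,0.002,0]]'
python3 -m inch '[[0,0,0,0,0,0],[0,0,0,0,0,0],[0,0,0,0,0,0],[0,0,0,0,0,0],[0,0,0,0,0,0],[0,0,0,0,0,0],[0,0,-0.3,0,0,0],[0,0,-0.6,0,0,0]]' 1 35
python3 -c "
from h import *
s=rep();Z=DOWN(np.radians(183.2));p=s['tcp_pos']
go([.47,.30,.30],Z,s);q=np.array([.47,.25,.30]);go(q,RB(),s);go(W(.025,.056,.125),RB(),p0=q,R0=RB());print(W(.025,.056,.125))"
```

```text
time_s: 24.4
tcp_pos: [0.4738, 0.385, 0.0589]
ee_rot: [-0.001, -0.026, 1.0, 0.0]
wrist_force: [0.8, -1.0, -0.1]
gripper_width: 0.0601
grip_force: 0.0
time_s: 25.2
tcp_pos: [0.4726, 0.3839, 0.1469]
ee_rot: [-0.004, -0.026, 1.0, -0.001]
wrist_force: [0.1, 0.4, 0.1]
gripper_width: 0.0309
grip_force: 34.8
t 25.2 tcp [0.4726 0.3839 0.1469] box [-41.5 397.7  24.8] F [0.1 0.4 0.1] Fbz -0.0 w 0.0309 g 34.8 roterr [ -0.2 -28.4  -0.2]
move [ 0.054 -0.56  -1.019] [-0.001 -0.002 -0.001]
move [ 0.071 -0.893 -1.018] [-0.001 -0.158 -0.001]
move [-0.023 -1.388  0.265] [0. 0. 0.]
[0.50332082 0.04336904 0.26660524]
```

```bash

python3 -m inch '[[0.07,0,-0.33,0,0,0],[0.07,-0.2,-0.66,0,0,0],[0.07,-0.5,-1,0,-0.158,0],[0.07,-0.89,-1,0,-0.158,0],[0.07,-0.89,-1,0,-0.158,0],[0.07,-0.89,-1,0,-0.158,0],[0.07,-0.89,-1,0,-0.158,0],[0.07,-0.89,-1,0,-0.158,0]]'
python3 -m inch '[[-0.02,-0.3,0.05,0,0,0],[-0.02,-0.6,0.1,0,0,0],[-0.02,-0.9,0.2,0,0,0],[-0.02,-0.9,0.2,0,0,0],[-0.02,-0.9,0.2,0,0,0],[-0.02,-0.9,0.2,0,0,0],[-0.02,-0.9,0.2,0,0,0],[-0.02,-0.9,0.2,0,0,0]]'
python3 -c "
from h import *
s=rep();go(W(.025,.056,.1),RB(),s)"
```

```text
time_s: 26.0
tcp_pos: [0.4701, 0.251, 0.2977]
ee_rot: [0.243, -0.025, 0.97, 0.007]
wrist_force: [-0.1, 0.8, -0.2]
gripper_width: 0.0307
grip_force: 34.8
time_s: 26.8
tcp_pos: [0.4944, 0.1183, 0.2729]
ee_rot: [0.244, -0.026, 0.97, 0.007]
wrist_force: [0.4, -0.3, -1.6]
gripper_width: 0.0309
grip_force: 35.0
t 26.8 tcp [0.4944 0.1183 0.2729] box [ 23.8 131.3 132.8] F [ 0.4 -0.3 -1.6] Fbz -1.6 w 0.0309 g 35.0 roterr [-0.1  0.2 -0.1]
move [-0.008 -0.502  0.219] [-0.     0.001 -0.001]
```

```bash

python3 -m inch '[[-0.008,-0.2,0.05,0,0,0],[-0.008,-0.4,0.1,0,0,0],[-0.008,-0.5,0.22,0,0,0],[-0.008,-0.5,0.22,0,0,0],[-0.008,-0.5,0.22,0,0,0],[-0.008,-0.5,0.22,0,0,0],[-0.008,-0.5,0.22,0,0,0],[-0.008,-0.5,0.22,0,0,0]]'
python3 -c "
from h import *
s=rep()"
python3 -m inch '[[0,0,0.15,0,0,0],[0,0,0.24,0,0,0],[0,0,0.3,0,0,0],[0,0,0.36,0,0,0],[0,0,0.42,0,0,0],[0,0,0.47,0,0,0],[0,0,0.47,0,0,0],[0,0,0.47,0,0,0]]'
python3 -c "
from h import *
s=rep()"
```

```text
time_s: 27.6
tcp_pos: [0.5149, 0.0435, 0.2449]
ee_rot: [0.244, -0.026, 0.969, 0.006]
wrist_force: [-0.2, -0.9, -0.1]
gripper_width: 0.0309
grip_force: 35.0
t 27.6 tcp [0.5149 0.0435 0.2449] box [ 25.1  55.5 100.4] F [-0.2 -0.9 -0.1] Fbz -0.0 w 0.0309 g 35.0 roterr [-0.1  0.3 -0.2]
time_s: 28.4
tcp_pos: [0.548, 0.0444, 0.1818]
ee_rot: [0.243, -0.025, 0.97, 0.006]
wrist_force: [0.7, -0.0, -2.3]
gripper_width: 0.0306
grip_force: 34.9
t 28.4 tcp [0.548  0.0444 0.1818] box [24.6 54.6 29.1] F [ 0.7 -0.  -2.3] Fbz -2.4 w 0.0306 g 34.9 roterr [-0.1  0.2 -0.2]
```

```bash

python3 -m inch '[[0,0,0.03,0,0,0],[0,0,0.06,0,0,0],[0,0,0.09,0,0,0],[0,0,0.12,0,0,0],[0,0,0.15,0,0,0],[0,0,0.16,0,0,0],[0,0,0.16,0,0,0],[0,0,0.16,0,0,0]]'
python3 -m inch '[[0,0,0,0,0,0],[0,0,0,0,0,0],[0,0,0,0,0,0],[0,0,0,0,0,0],[0,0,-0.15,0,0,0],[0,0,-0.35,0,0,0],[0,0,-0.5,0,0,0],[0,0,-0.5,0,0,0]]' -0.3
python3 cap.py
```

```text
time_s: 29.2
tcp_pos: [0.5594, 0.0451, 0.1607]
ee_rot: [0.243, -0.025, 0.97, 0.006]
wrist_force: [0.8, 0.4, -2.4]
gripper_width: 0.0309
grip_force: 34.8
time_s: 30.0
tcp_pos: [0.5246, 0.0434, 0.2311]
ee_rot: [0.246, -0.025, 0.969, 0.006]
wrist_force: [-0.6, -0.6, 0.1]
gripper_width: 0.0558
grip_force: 0.0
t 30.0 tcp [0.5246 0.0434 0.2311] box [27.1 54.8 83.7] F [-0.6 -0.6  0.1] Fbz 0.4 w 0.0558 g 0.0 roterr [-0.1  0.5 -0.2]
above rim pts 2076
top z 29.6 centre [20.5 55.3 27.5] [31. 32.  7.]
```

```bash

python3 -m inch '[[0.045,0,0,0,0,0],[0.045,0,0,0,0,0],[0.045,0,0,0,0,0],[0.045,0,0.15,0,0,0],[0.045,0,0.27,0,0,0],[0.045,0,0.3,0,0,0],[0.045,0,0.3,0,0,0],[0.045,0,0.3,0,0,0]]' 1 20
python3 -m inch '[[0,0,0.06,0,0,0],[-0.005,0,0.12,0,0,0],[-0.01,0,0.18,0,0,0],[-0.015,0,0.23,0,0,0],[-0.02,0,0.28,0,0,0],[-0.02,0,0.32,0,0,0],[-0.02,0,0.35,0,0,0],[-0.02,0,0.37,0,0,0]]'
python3 -c "
from h import *
rep()"
python3 -m inch '[[0,0,0.015,0,0,0],[0,0,0.03,0,0,0],[0,0,0.035,0,0,0],[0,0,0.04,0,0,0],[0,0,0.045,0,0,0],[0,0,0.05,0,0,0],[0,0,0.055,0,0,0],[0,0,0.055,0,0,0]]'
python3 -c "
from h import *
rep()"
```

```text
time_s: 30.85
tcp_pos: [0.5395, 0.044, 0.1849]
ee_rot: [0.244, -0.025, 0.969, 0.006]
wrist_force: [0.3, -0.3, 0.7]
gripper_width: -0.0004
grip_force: 0.0
time_s: 31.65
tcp_pos: [0.5683, 0.0455, 0.1363]
ee_rot: [0.244, -0.025, 0.97, 0.006]
wrist_force: [-0.6, 0.4, 0.5]
gripper_width: -0.0002
grip_force: 0.2
t 31.65 tcp [0.5683 0.0455 0.1363] box [ 21.2  54.5 -20.6] F [-0.6  0.4  0.5] Fbz 0.7 w -0.0002 g 0.2 roterr [-0.1  0.2 -0.2]
time_s: 32.45
tcp_pos: [0.573, 0.0463, 0.1323]
ee_rot: [0.246, -0.025, 0.969, 0.007]
wrist_force: [-10.0, 2.0, 13.9]
gripper_width: -0.0003
grip_force: 9.0
t 32.45 tcp [0.573  0.0463 0.1323] box [ 23.5  55.  -26.4] F [-10.    2.   13.9] Fbz 16.9 w -0.0003 g 9.0 roterr [-0.1  0.4 -0.2]
```

```bash

python3 -m inch '[[0.01,0,0.01,0,0,0],[0.01,0,0.02,0,0,0],[0.01,0,0.025,0,0,0],[0.01,0,0.03,0,0,0],[0.01,0,0.035,0,0,0],[0.01,0,0.035,0,0,0],[0.01,0,0.035,0,0,0],[0.01,0,0.035,0,0,0]]'
python3 -c "
from h import *
rep()"
```

```text
time_s: 33.25
tcp_pos: [0.5764, 0.0473, 0.1333]
ee_rot: [0.25, -0.026, 0.968, 0.008]
wrist_force: [-27.4, 3.8, 42.8]
gripper_width: 0.0003
grip_force: 26.3
t 33.25 tcp [0.5764 0.0473 0.1333] box [ 27.   55.9 -27.1] F [-27.4   3.8  42.8] Fbz 50.5 w 0.0003 g 26.3 roterr [ 0.1  1.  -0.2]
```

```bash

python3 -m inch '[[0,0,-0.15,0,0,0],[0,0,-0.4,0,0,0],[0,0,-0.7,0,0,0],[0,0,-1,0,0,0],[0,0,-1,0,0,0],[0.2,0.2,-1,0,0,0],[0.3,0.2,-1,0,0,0],[0.3,0.2,-1,0,0,0]]' 1
python3 cap.py; ls -t pics|head -1; python3 -c "
import cv2,glob,os
f=max(glob.glob('pics/cap3*.png'),key=os.path.getmtime);i=cv2.imread(f);cv2.imwrite('pics/end.png',i)"
```

```text
time_s: 34.05
tcp_pos: [0.4601, 0.0706, 0.2341]
ee_rot: [0.243, -0.026, 0.97, 0.006]
wrist_force: [0.2, -0.1, 0.7]
gripper_width: 0.0001
grip_force: 0.0
t 34.05 tcp [0.4601 0.0706 0.2341] box [-27.   85.6 115.8] F [ 0.2 -0.1  0.7] Fbz 0.5 w 0.0001 g 0.0 roterr [-0.1  0.2 -0.1]
above rim pts 0
cap340.png
```

View pics/end.png

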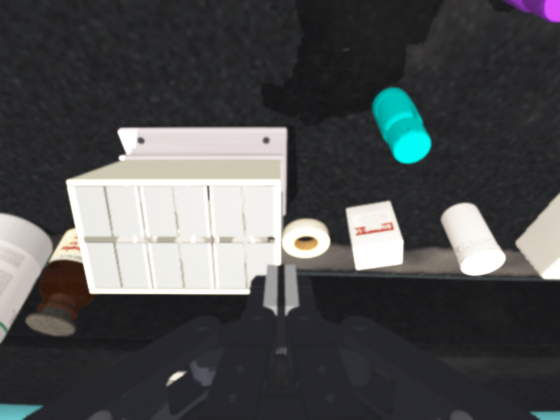

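All six mouths (75–285, 182–292) look shut. I'll check with depth that the leaves lie flush, since they can only close when the bottles are fully down.

```bash
python3 - <<'E'
from h import *
c=capture("wrist")
K=c["intrinsics"];H,Wd=c["depth"].shape;uu,vv=np.meshgrid(np.arange(Wd),np.arange(H))
und=cv2.undistortPoints(np.stack([uu,vv],-1).reshape(-1,1,2).astype(float),K,np.array([c["k1"],0,0,0,0.])).reshape(H,Wd,2)
P=rot(c["orientation"]).apply((np.dstack([und,np.ones((H,Wd))])*c["depth"][...,None]).reshape(-1,3))+c["eye"]
B=np.column_stack([(P-M)@v for v in axes()])
for x in(-.025,.025):
  for y in(-.056,0,.056):
    o=[]
    for d in(-.018,-.009,.005,.015):
      q=B[(abs(B[:,0]-x)<.014)&(abs(B[:,1]-y+.002-d)<.003)&(c["depth"].ravel()>0)&(B[:,2]<.03)]; o.append((round(1e3*np.median(q[:,2]),1),round(1e3*np.percentile(q[:,2],10),1)) if len(q)>5 else None)
    print(x,y,o)
E
```

```text
-0.025 -0.056 [(np.float64(-0.6), np.float64(-1.7)), (np.float64(-0.7), np.float64(-1.5)), (np.float64(-0.8), np.float64(-1.7)), (np.float64(-0.9), np.float64(-31.8))]
-0.025 0 [(np.float64(-0.9), np.float64(-1.7)), (np.float64(-1.1), np.float64(-30.0)), (np.float64(-0.9), np.float64(-1.7)), (np.float64(-1.0), np.float64(-2.2))]
-0.025 0.056 [(np.float64(-1.0), np.float64(-1.9)), (np.float64(-0.9), np.float64(-1.8)), (np.float64(-1.1), np.float64(-1.9)), (np.float64(-1.1), np.float64(-2.1))]
0.025 -0.056 [(np.float64(-0.7), np.float64(-1.5)), (np.float64(-0.8), np.float64(-29.8)), (np.float64(-0.9), np.float64(-29.2)), (np.float64(-1.2), np.float64(-34.2))]
0.025 0 [(np.float64(-0.9), np.float64(-1.7)), (np.float64(-1.2), np.float64(-30.5)), (np.float64(-1.1), np.float64(-28.9)), (np.float64(-1.3), np.float64(-51.6))]
0.025 0.056 [(np.float64(-1.0), np.float64(-1.9)), (np.float64(-1.1), np.float64(-29.2)), (np.float64(-1.2), np.float64(-2.3)), (np.float64(-1.3), np.float64(-42.6))]
```

All leaves are flush within about 1 mm, so both bottles are seated, and the robot is clear of everything.

```bash
python3 -c "
from station import *
print(sign_off())"
```

```text
the job is handed in; nothing more can be done
None
```

I handed the job in at about 34 s: both small bottles are in empty compartments, one in the middle of the near row and one at the +y end of the far row, pushed down to a firm stop with all the flaps shut over them; hand-in gave no verdict.

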